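# Shut the pop-up desk socket: turn its keyed cap to the pin and press it home

### The arm

A 6-joint arm with a two-finger parallel gripper is mounted at the origin on the work surface. World frame = base frame: x ahead of the robot, y to its left, z up, the work surface at z = 0. Lengths are in m, angles in rad, forces in N, time in s.
With the tool pointing down it reaches from about 0.25 to 0.725 m from the base axis. Payload 4 kg.
Tool frame: the origin (TCP) lies on the front face of the gripper's body, between the roots of the fingers; the fingertips stand 73 mm ahead of it and the grasp point (between the pads) lies ahead of it (tcp_to_grasp is the z of the grasp point in the tool frame, in m); z points along the fingers, x is the direction in which the jaws open and shut, and the axes are right-handed (so a half turn about z gives the same grasp; the last joint's range is limited). The gripper opens to 85 mm and grips with 20 to 120 N. Pads are 22 mm wide; open, the fingers measure 114 mm over their backs; the gripper's body (76 mm by 85 mm) begins 54 mm behind the grasp point. The pads swing forward as they close: fully open they stand 13 mm farther back than shut.
Start: joints at [1.319, 0.241, 0.005, 1.335, 0, 1.571], TCP at [0.125, 0.484, 0.304] pointing down, gripper open.
Joint ranges: [-2.72, 2.72], [-1.05, 1.87], [-1.09, 1.28], [-1.99, 2.15], [-1.42, 1.44], [-3.14, 3.14]. Speed limits (rad/s): [2.79, 2.79, 3.14, 3.14, 3.14, 3.14].

### API

Orientations are given as [roll, pitch, yaw] about the fixed x, y, z axes, in that order (R = Rz(yaw) Ry(pitch) Rx(roll)).
In Python, from cell import * gives the robot as it stands.
- The arm moves only by the tool carry_out, never from a script. Its argument "series" is a list of rows, each a list of 3 entries, a list of its own where there are three numbers: the finger opening in mm, from 0 to 85.4, then the shift along the tool's x, y, z in mm, then the turn about the tool's z in degrees. A call has 1 to 8 rows; each row shifts and turns the commanded pose from where the row before left it, along the tool's axes as they then stand; what a row does not reach is not made up. A row lasts 1/8 s, in which the tool goes at most 62.5 mm and 10.7 degrees, less where a joint would pass 70% of its speed; a pose out of reach is approached as far as the arm can. A call is refused whole if a number of a shift passes 62.5 or a number of a turn 10.7, either way. A call with a gripper value outside its range is refused whole. The fingers move at their own pace and stop on an object; the grip force is fixed at half the most. Time passes only in rows, so rows that do not move let the fingers close. It gives the time, the measured TCP pose, the force and the opening at its end, in the units of the state.
- observe(): the state, without advancing time (a new reading comes with each control period).
- read_camera(name): name is "scene" or "top" or "wrist"; returns (picture, depth): 480x640x3 uint8, red, green, blue; 480x640 float32, m along the optical axis (not along the pixel's ray), 0 where there is no reading.
- calibration(name): a dict with "vfov" (degrees; the focal length in pixels is half the picture's height over the tangent of half this angle, whatever the lens; pixels are square), "cx", "cy" (the principal point, pixels), "k1" (the pictures are not rectified: a ray, as slopes to the right and down, at radius r is drawn at 1 + k1 r^2 times it, then the intrinsics apply), "R" (3x3) and "t" (3): a world point X has camera coordinates R X + t. Camera axes: x right, y down, z forward; pixel columns grow to the right and rows downward; lengths in m; the calibration is good to about 2 mm. A picture is of the moment at which its call begins: read the wrist's pose just before it. calibration takes no time and is no camera call; for the wrist camera it gives the pose at the moment of the call.
- hand_in(): hands the job in, once; it reports no verdict.
The state is a dict: "time_s": time; "joint_positions": joint angles; "dq": joint speeds; "joint_torque": joint torques, N m; "position": TCP position; "tool_rot": TCP orientation; "ft_force": force on the tool from outside, world axes, zero at the start; "torque": the same for the moment, N m; "width": finger opening in m.
Only numpy, scipy, OpenCV 4.12 (cv2) and the standard library are available. Lean on these libraries where they do the work, as an engineer would, in place of code of your own. Each camera call takes 0.05 s, during which the arm holds its last target.

### The job

Shut the pop-up power socket in the desk: with a fingertip, push the lug on its round cap round until the notch in the cap's rim stands over the locating pin, then press the cap down until it is fully home, and take your hand away. Push gently: do not squeeze the lug, do not pull the cap up, and do not force the cap down onto the pin. Leave the other things on the desk where they are.

Things in the scene. Friction and masses are not known exactly. Their poses are not given: they have to be found in the camera images.
- column (a joint): Slide of the column that carries the cap. 0 = popped up (cap top 24 mm above the desk), grows as it is pressed, 0.012 m = fully home (cap top at 12 mm). Friction of about 5 N, less 2.3 N of weight, holds it at any height: it neither falls nor springs back; damping 25 N s/m. It can be pulled up to -0.005. With the notch off the pin, the pin stops it at about 0.002.
- cap (a joint): Turn of the cap about the column's upright axis, rad, counter-clockwise seen from above. The notch stands over the pin at 0 and equally at 6.283 (a full turn), with about 0.1 rad of play either way; end stops at -0.5 and 6.78; it starts anywhere from 0.9 to 5.38. Friction of about 0.045 N m keeps it where it is left.
- cap_centre (a point): Centre of the cap's top face, on the turning axis, 24 mm above the desk when up. The cap is a flat disc of black plastic, diameter 120 mm, 8 mm thick, on a grey column of diameter 80 mm with small ports, over a round aluminium collar (diameter 156 mm, 4 mm high) on the desk. A grey flat circle of 50 mm marks its middle.
- lug_top (a point): Top centre of the lug: a plain upright aluminium stud, diameter 14 mm, standing 18 mm above the cap's top face, 42 mm from the cap's axis on the side exactly opposite the notch. It turns with the cap; about 1.1 N pushed sideways moves it.
- notch (a point): Middle of the notch, at the level of the cap's top face, 55 mm from the axis. The notch is open to the rim, 26 mm wide at the rim, reaching in to 49 mm from the axis.
- pin_top (a point): Top centre of the fixed steel locating pin on the collar: round, diameter 14 mm, 61 mm from the cap's axis, so that it peeps out beyond the cap's rim; it stands 10 mm above the collar, its top 14 mm above the desk. It does not move in a run.
- socket: The whole pop-up socket, fixed to the desk (origin on the cap's axis at desk level, x towards the pin, z up).
- lug: The lug as a solid (origin at its foot on the cap's top face, z up).
- grommet: Bystander, fixed: a plain flat cable grommet of diameter 80 mm, 4.5 mm high, with a small dark cable slot but no lug and no pin; it needs nothing. Origin under its centre.
- eraser: Bystander, loose, beside the socket: white eraser 22 x 55 x 13 mm. Origin under its centre.
- notes: Bystander, loose, beside the socket: block of paper notes 50 x 50 x 18 mm. Origin under its centre.
- stapler: Bystander, loose: stapler 150 x 36 x 57 mm. Origin under its centre.
- mug: Bystander, loose: white mug, diameter 80 mm, 95 mm high. Origin under its centre.
- tape: Bystander, loose: roll of tape lying flat, diameter 68 mm, 19 mm high. Origin under its centre.
- bottle: Bystander, loose: red water bottle, diameter 68 mm, 220 mm high. Origin under its centre.
- mouse: Bystander, loose: black mouse 100 x 60 x 32 mm. Origin under its centre.

How it is judged:
On the way, in this order (a step that is already met when the one before it is completed fails the run):
1. the notch stands over the pin with the cap still up ((value of joint cap between -0.13 and 0.13 rad or value of joint cap between 6.1532 and 6.4132 rad) and value of joint column below 0.006 m).
2. the cap is pressed fully home ((value of joint cap between -0.13 and 0.13 rad or value of joint cap between 6.1532 and 6.4132 rad) and value of joint column above 0.0105 m), for 0.1 s.
At the end, for the whole second after the job is handed in: The cap is down to within 1.5 mm of fully home (column above 0.0105 m), its notch round the pin (cap within 0.13 rad of 0 or 6.283), cap and column at rest, and every loose bystander is within 30 mm of where it stood (all of step 2 and velocity of joint column between -0.002 and 0.002 m/s and velocity of joint cap between -0.02 and 0.02 rad/s and distance of each of eraser, notes, stapler, mug, tape, bottle, mouse from where it was at the start of the episode below 0.03 m); the robot touches nothing.
It fails at once if the lug is squeezed or struck (more than 18 N between fingers and lug) (contact force between the fingers and lug above 18 N).
It fails at once if the cap is forced (more than 45 N from the fingers) (contact force between the fingers and socket above 45 N).
It fails at once if the cap is pulled up by more than 3 mm (value of joint column below -0.003 m).
It fails at once if a bystander is pushed away or lifted (more than 30 mm) (distance of any of eraser, notes, stapler, mug, tape, bottle, mouse from where it was at the start of the episode above 0.03 m).
It also fails if it takes over 56 s, if anything falls off the work surface, if the arm or the gripper's body presses on something with over 40 N, if the wrist force passes 120 N, or if a joint passes its speed limit or range.

## Working session

There is one attempt and no reset: what is moved stays moved. The work goes in short steps, Python scripts to look and compute and a tool call to move; the robot and the scene stay as the last step left them, time stands still between calls to the robot, and variables do not carry over. Pictures are saved under pics/ and viewed, and the job is handed in when it is done.

Besides the shell and the picture viewer there is one more tool, called after "Call:" as name(argument=value, ...) on one line, values as JSON. carry_out: Moves the arm, as the interface text tells. Its arguments: {"type":"object","properties":{"series":{"type":"array"}},"required":["series"]}

```bash
ls; mkdir -p pics; python3 - <<'E'
from cell import *
import cv2
s=observe();print(s)
for n in ("top","scene","wrist"):
    c=calibration(n);print(n,c)
    p,d=read_camera(n);cv2.imwrite(f"pics/{n}0.png",p[:,:,::-1])
    import numpy as np;np.save(f"pics/{n}0.npy",d)
E
```

```text
pics
{'time_s': 0.0, 'joint_positions': array([1.31900070e+00, 2.41430272e-01, 3.74077031e-03, 1.33517116e+00,
       2.34736264e-06, 1.57081221e+00]), 'dq': array([ 1.98548784e-03, -4.96352428e-05, -1.74087086e-03, -3.63238115e-04,
       -1.38300583e-03,  2.76116785e-04]), 'joint_torque': array([ 2.33914689e-04, -3.72321761e+01,  2.52405953e+01,  1.70285994e-02,
        3.90083630e-05,  3.72319050e-06]), 'position': array([0.12445581, 0.48378506, 0.30301045]), 'tool_rot': array([-3.14159034e+00,  2.06434028e-03,  1.31898481e+00]), 'ft_force': array([ 0.38266632, -0.72069104,  0.12452458]), 'torque': array([0.01833135, 0.01759377, 0.01211712]), 'width': 0.08513844026653931}
top {'vfov': 44.154688364605654, 'cx': 320.0011840630676, 'cy': 236.70188073696642, 'k1': -0.004666121829898565, 'R': array([[ 0.01816617, -0.99971713, -0.01535118],
       [-0.99567637, -0.01668958, -0.09137846],
       [ 0.09109641,  0.01694481, -0.99569791]]), 't': array([0.00875877, 0.54806974, 1.29217192])}
scene {'vfov': 52.883716805909614, 'cx': 316.11813304114554, 'cy': 242.32651121571706, 'k1': -0.12781393371248048, 'R': array([[ 0.85442661,  0.51948296,  0.00962403],
       [ 0.40772117, -0.65889345, -0.63215731],
       [-0.32205374,  0.54405595, -0.7747803 ]]), 't': array([-0.46644072, -0.17164182,  1.42916276])}
wrist {'vfov': 63.78265848615788, 'cx': 327.35875036217357, 'cy': 231.7214096969259, 'k1': -0.013964964422162001, 'R': array([[ 0.24859591,  0.96860199, -0.0032025 ],
       [ 0.91899599, -0.23481716,  0.31671324],
       [ 0.30601707, -0.0816767 , -0.94851593]]), 't': array([-0.49865792, -0.04224611,  0.38168757])}
```

View pics/top0.png

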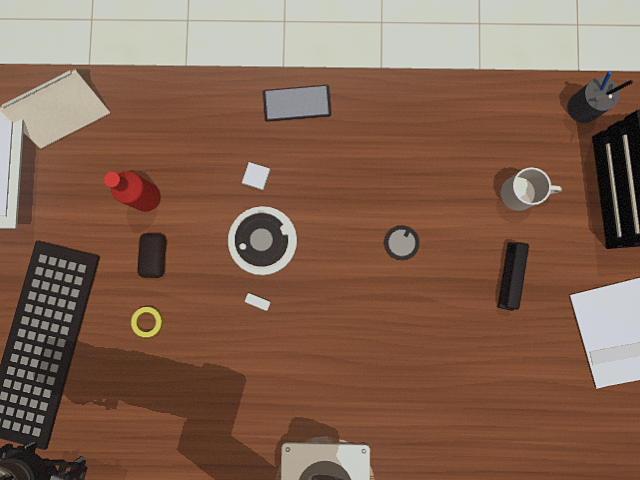

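View pics/scene0.png

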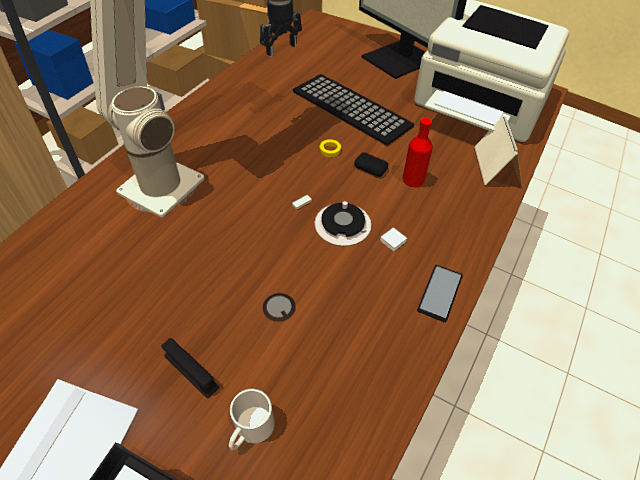

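View pics/wrist0.png

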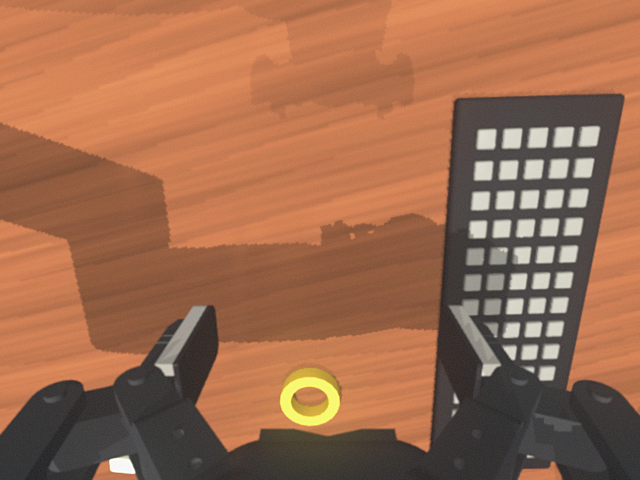

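The top view shows the socket at about (262,240), with the lug near (242,246) and the notch near (286,229). I'll enlarge it to find the pin.

```bash
cat > h.py <<'E'
import numpy as np,cv2
def K(c):
    f=240/np.tan(np.radians(c["vfov"])/2);return np.array([[f,0,c["cx"]],[0,f,c["cy"]],[0,0,1]]),np.array([c["k1"],0,0,0,0.])
def ray(c,uv,z):
    k,d=K(c);p=cv2.undistortPoints(np.array(uv,float).reshape(-1,1,2),k,d).reshape(-1,2)
    o=-c["R"].T@c["t"];D=np.c_[p,np.ones(len(p))]@c["R"]
    return o+D*((z-o[2])/D[:,2])[:,None]
def proj(c,X):
    k,d=K(c);r,_=cv2.Rodrigues(c["R"]);return cv2.projectPoints(np.array(X,float).reshape(-1,1,3),r,c["t"],k,d)[0].reshape(-1,2)
E
python3 - <<'E'
import cv2
p=cv2.imread("pics/top0.png")[200:280,215:310];cv2.imwrite("pics/topz.png",cv2.resize(p,(760,640)[:2],interpolation=cv2.INTER_CUBIC)[:600])
p=cv2.imread("pics/scene0.png")[190:255,300:385];cv2.imwrite("pics/scenez.png",cv2.resize(p,(765,585),interpolation=cv2.INTER_CUBIC))
E
```

```text
(no output)
```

View pics/topz.png

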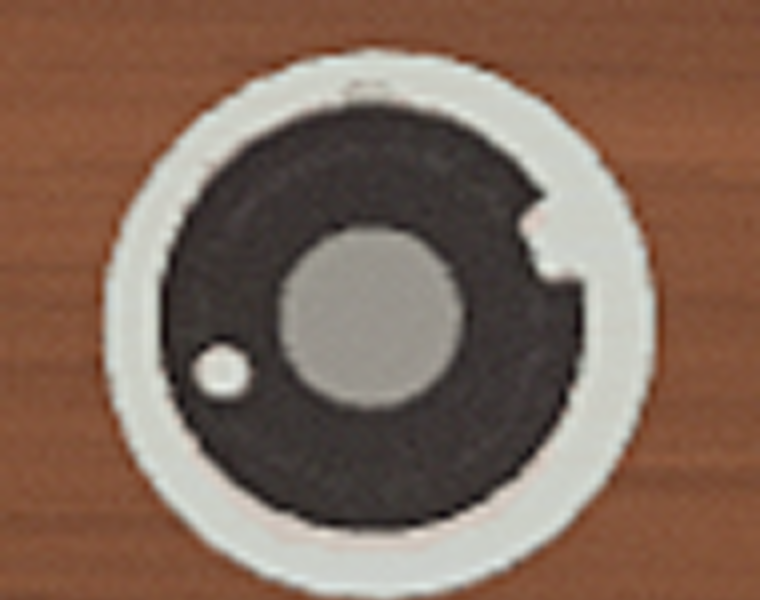

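View pics/scenez.png

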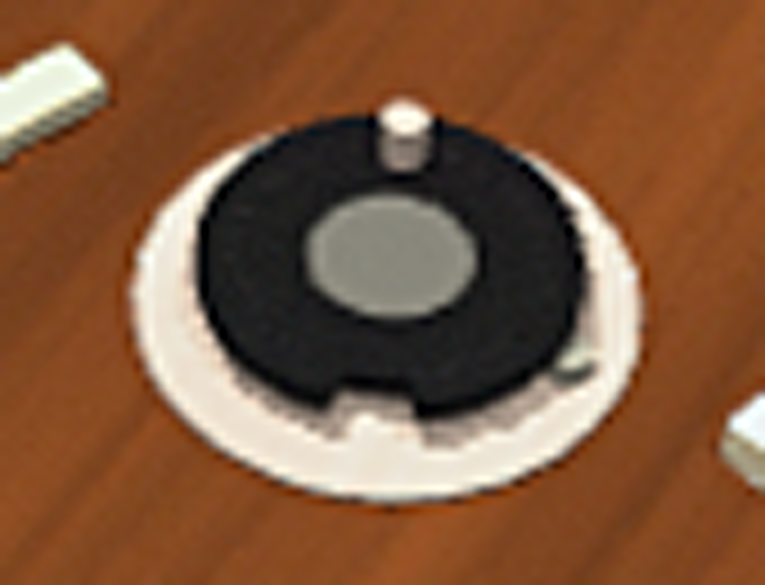

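The pin shows at the top edge of the cap, at zoomed (368,88) in the top view, and at (575,365) in the scene view. Next I'll measure positions by ray casting.

```bash
python3 - <<'E'
from cell import *
from h import *
ct=calibration("top");cs=calibration("scene")
zt=lambda u,v:(215+(u+.5)/8-.5,200+(v+.5)/8-.5)
zs=lambda u,v:(300+(u+.5)/9-.5,190+(v+.5)/9-.5)
p=cv2.imread("pics/top0.png");b=p[200:280,215:310].astype(int)
# grey disc / cap by masks
g=cv2.cvtColor(p,cv2.COLOR_BGR2GRAY)
hsv=cv2.cvtColor(p,cv2.COLOR_BGR2HSV)
def comps(mask,x0,y0,x1,y1,im=""):
    m=np.zeros_like(mask);m[y0:y1,x0:x1]=mask[y0:y1,x0:x1]
    n,l,s,c=cv2.connectedComponentsWithStats(m.astype(np.uint8));return [(c[i].round(2),s[i][4]) for i in range(1,n) if s[i][4]>6]
for nm,c,box,f in (("top",ct,(215,200,310,280),zt),("scene",cs,(310,190,375,250),zs)):
    p=cv2.imread(f"pics/{nm}0.png");g=cv2.cvtColor(p,cv2.COLOR_BGR2GRAY);sat=p.max(2).astype(int)-p.min(2)
    a=comps((g>100)&(g<185)&(sat<25),*box);print(nm,"grey",a)
    q=max(a,key=lambda t:t[1])[0];print(" centre",ray(c,q,.024))
    bb=comps(g<80,*box);print(" black",bb)
    w=comps((g>170)&(sat<45),*box);print(" white",w)
    w=[t for t in w if t[1]<60]
    for t in w: print("  lug?",t,ray(c,t[0],.042))
    pin=zt(368,88) if nm=="top" else zs(575,362)
    print(" pin",pin,ray(c,pin,.014))
    print(" notch",ray(c,zt(548,238) if nm=="top" else zs(372,400),.024))
E
```

```text
top grey [(array([258.12, 214.6 ]), np.int32(42)), (array([281. , 226.5]), np.int32(12)), (array([260.87, 239.3 ]), np.int32(397)), (array([228. , 240.5]), np.int32(12)), (array([234.15, 241.  ]), np.int32(13)), (array([286.6, 237. ]), np.int32(15)), (array([296., 240.]), np.int32(9)), (array([241.38, 246.38]), np.int32(13)), (array([282.7 , 254.05]), np.int32(20)), (array([239.56, 256.  ]), np.int32(9)), (array([261., 266.]), np.int32(9))]
 centre [[0.53990884 0.15015637 0.024     ]]
 black [(array([260.82, 239.54]), np.int32(1686)), (array([297., 239.]), np.int32(7))]
 white [(array([264.16, 241.2 ]), np.int32(1408)), (array([242.5, 246. ]), np.int32(26))]
  lug? (array([242.5, 246. ]), np.int32(26)) [[0.52290537 0.18810312 0.042     ]]
 pin (260.5625, 210.5625) [[0.60586583 0.1538064  0.014     ]]
 notch [[0.56312404 0.10113297 0.024     ]]
scene grey [(array([344.88, 206.  ]), np.int32(8)), (array([342.92, 218.04]), np.int32(191)), (array([344., 245.]), np.int32(9))]
 centre [[0.53953767 0.151157   0.024     ]]
 black [(array([319.86, 201.45]), np.int32(317)), (array([342.88, 219.7 ]), np.int32(940)), (array([364.72, 237.03]), np.int32(29)), (array([325.62, 240.19]), np.int32(26)), (array([370.6, 244.7]), np.int32(43))]
 white [(array([344.83, 202.92]), np.int32(12)), (array([340.91, 231.38]), np.int32(563))]
  lug? (array([344.83, 202.92]), np.int32(12)) [[0.52368278 0.18835394 0.042     ]]
 pin (363.44444444444446, 229.77777777777777) [[0.60385212 0.15134553 0.014     ]]
 notch [[0.56290552 0.09840231 0.024     ]]
```

Call:
carry_out(series=[[85,[0,0,0],10.4],[85,[0,0,0],10.4],[85,[0,0,0],10.4],[85,[0,0,0],10.4],[85,[0,0,0],10.4]])

```text
time_s: 0.78
position: [0.1245, 0.484, 0.3035]
tool_rot: [3.141, 0.001, 0.405]
ft_force: [-0.3, 0.1, 0.8]
width: 0.0851
```

Call:
carry_out(series=[[60,[31,54,0],0],[60,[31,54,0],0],[60,[31,54,0],0],[60,[31,54,0],0],[60,[31,54,0],0],[60,[31,54,0],0],[60,[31,54,0],0],[60,[30,52,0],0]])

```text
time_s: 1.78
position: [0.5243, 0.1873, 0.3036]
tool_rot: [-3.141, 0.0, 0.411]
ft_force: [1.1, 0.7, -0.8]
width: 0.0596
```

```bash
python3 - <<'E'
from cell import *
from h import *
s=observe();print(s["time_s"],s["position"],np.degrees(s["tool_rot"]),s["ft_force"],s["width"],s["joint_positions"])
c=calibration("wrist");p,d=read_camera("wrist");cv2.imwrite("pics/w1.png",p[:,:,::-1])
print(proj(c,[[.5397,.1505,.024],[.523,.188,.042]]))
np.savez("w1.npz",d=d,**c)
E
```

```text
1.775 [0.52431094 0.18731006 0.30364214] [-1.79985867e+02  1.46140422e-02  2.35517334e+01] [ 1.0637878   0.70007437 -0.78713026] 0.0595819201049013 [3.43024056e-01 3.54461650e-01 1.61019565e-01 1.37762548e+00
 2.28758666e-04 1.50276509e+00]
[[326.62235738 235.59706475]
 [326.20641976 198.32178884]]
```

View pics/w1.png

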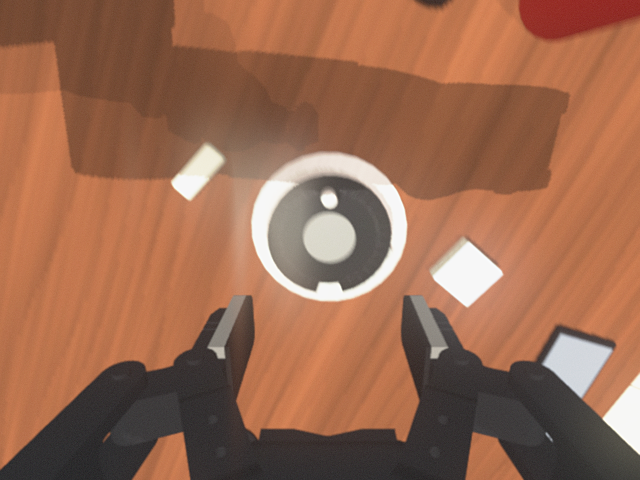

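The wrist view shows the cap centre at (330,237), the lug at (330,198), and the notch at the bottom (330,288). I'll zoom in for the pin.

```bash
python3 - <<'E'
from h import *
p=cv2.imread("pics/w1.png");z=p[145:310,240:420];cv2.imwrite("pics/w1z.png",cv2.resize(z,None,fx=3.6,fy=3.6,interpolation=cv2.INTER_CUBIC))
c=dict(np.load("w1.npz"))
g=cv2.cvtColor(p,cv2.COLOR_BGR2GRAY)
m=np.zeros_like(g);m[175:300,265:395]=(g[175:300,265:395]>120)
n,l,s,cc=cv2.connectedComponentsWithStats(m)
for i in range(1,n):
  if s[i][4]>30: print(cc[i],s[i],ray(c,cc[i],.024),ray(c,cc[i],.042))
E
```

```text
[318.71341405 240.51825722] [  265   175   130   125 10489] [[0.53471186 0.1428379  0.024     ]] [[0.53251916 0.14895066 0.042     ]]
[328.66555184 198.67558528] [320 188  18  22 299] [[0.5269107  0.18460878 0.024     ]] [[0.52511878 0.18857559 0.042     ]]
```

View pics/w1z.png

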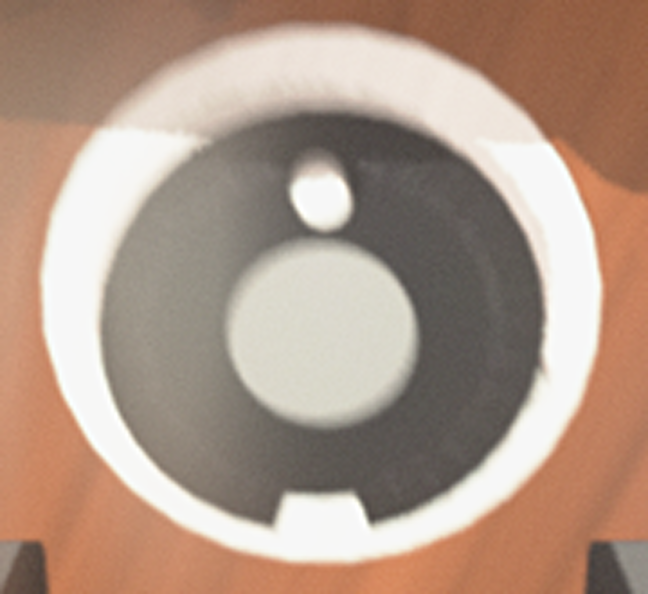

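```bash
python3 - <<'E'
from h import *
c=dict(np.load("w1.npz"))
f=lambda u,v:(240+u/3.6,145+v/3.6)
C=ray(c,f(321,333),.024)[0]
for n,q,z in (("lug",f(325,203),.042),("notch",f(321,508),.024),("pin",f(546,365),.014)):
    X=ray(c,q,z)[0];v=X-C;print(n,X,np.hypot(*v[:2]),np.degrees(np.arctan2(v[1],v[0])))
print(C)
E
```

```text
lug [0.52741481 0.18689049 0.042     ] 0.040213054905182136 112.36934087978052
notch [0.5635143  0.10225881 0.024     ] 0.05180197303253506 -66.33176610821315
pin [0.60511573 0.16285679 0.014     ] 0.06376810880053681 11.903728850814007
[0.54271892 0.14970348 0.024     ]
```

```bash
python3 - <<'E'
from h import *
c=dict(np.load("w1.npz"))
for a in (0,2,6,12):
    t=np.radians(a);X=[[.5427+r*np.cos(t),.1497+r*np.sin(t),.014] for r in (.061,.068)]
    print(a,((proj(c,X)-[240,145])*3.6).round(0).tolist())
p=cv2.imread("pics/w1.png");g=cv2.convertScaleAbs(p[225:270,375:410].astype(np.float32)-0,alpha=1)
g=np.clip((p[225:270,370:415].astype(float)-130)*2,0,255).astype(np.uint8)
t=cv2.imread("pics/top0.png")[200:222,240:285];t=np.clip((t.astype(float)-120)*2,0,255).astype(np.uint8)
cv2.imwrite("pics/pz.png",np.hstack([cv2.resize(g,(390,390),interpolation=cv2.INTER_CUBIC),cv2.resize(t,(400,390)[:2],interpolation=cv2.INTER_CUBIC)]))
E
```

```text
0 [[520.0, 403.0], [543.0, 413.0]]
2 [[524.0, 397.0], [546.0, 405.0]]
6 [[529.0, 384.0], [553.0, 391.0]]
12 [[536.0, 363.0], [561.0, 367.0]]
```

View pics/pz.png

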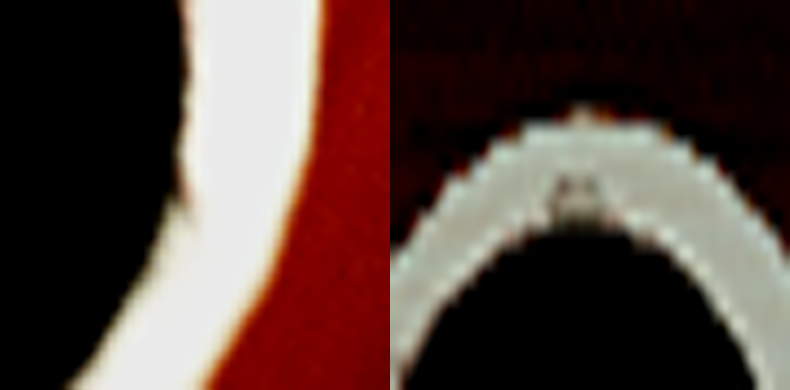

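```bash
python3 - <<'E'
from cell import *
from h import *
c=calibration("top")
C=ray(c,(260.85,239.4),.024)[0]
for q,z in (((260.8,211.1),.014),((261.0,211.5),.014),((242.4,246.2),.042),((283.0,229.6),.024)):
    v=ray(c,q,z)[0]-C;print(v,np.hypot(*v[:2]),np.degrees(np.arctan2(v[1],v[0])))
E
```

```text
[ 0.06496695  0.00304082 -0.01      ] 0.06503807802403333 2.6798081666705937
[ 0.06406401  0.00256363 -0.01      ] 0.06411528619836891 2.2915683272168446
[-0.01722347  0.03811527  0.018     ] 0.04182608695169651 114.31719319166449
[ 0.02279227 -0.0489377   0.        ] 0.05398505012839496 -65.0266978379179
```

```bash
python3 - <<'E'
from h import *
c=dict(np.load("w1.npz"));d=c["d"]
k,dd=K(c)
tcp=np.array([.52431,.18731,.30364]);y=np.radians(23.55)
T=np.array([[np.cos(y),np.sin(y),0],[np.sin(y),-np.cos(y),0],[0,0,-1]])
V,U=np.mgrid[285:420:1,150:520:1]
uv=np.c_[U.ravel(),V.ravel()].astype(float);z=d[V.ravel(),U.ravel()]
p=cv2.undistortPoints(uv.reshape(-1,1,2),k,dd).reshape(-1,2)
X=(np.c_[p,np.ones(len(p))]*z[:,None]-c["t"])@c["R"]
L=(X-tcp)@T.T
m=(z>0)&(L[:,2]<.12);L=L[m];uv=uv[m]
i=np.argsort(-L[:,2]);print(m.sum(),np.c_[uv,L.round(4)][i[:400:25]])
E
```

```text
17572 [[ 2.54e+02  3.26e+02 -3.00e-02  5.70e-03  6.70e-02]
 [ 4.03e+02  3.05e+02  3.04e-02 -4.60e-03  6.60e-02]
 [ 4.03e+02  3.02e+02  3.02e-02 -6.30e-03  6.55e-02]
 [ 2.52e+02  3.01e+02 -2.96e-02 -6.80e-03  6.51e-02]
 [ 2.53e+02  3.22e+02 -2.97e-02  2.30e-03  6.45e-02]
 [ 2.53e+02  3.29e+02 -2.98e-02  5.20e-03  6.41e-02]
 [ 4.02e+02  3.36e+02  3.03e-02  8.10e-03  6.34e-02]
 [ 4.03e+02  3.15e+02  3.00e-02 -1.80e-03  6.31e-02]
 [ 2.52e+02  3.34e+02 -3.01e-02  6.70e-03  6.28e-02]
 [ 2.52e+02  3.26e+02 -2.98e-02  2.90e-03  6.26e-02]
 [ 2.39e+02  2.95e+02 -3.39e-02 -1.10e-02  6.24e-02]
 [ 2.53e+02  3.39e+02 -2.96e-02  8.50e-03  6.20e-02]
 [ 4.04e+02  3.24e+02  3.04e-02  1.40e-03  6.17e-02]
 [ 4.08e+02  2.96e+02  3.10e-02 -1.11e-02  6.14e-02]
 [ 2.48e+02  2.97e+02 -3.02e-02 -1.08e-02  6.11e-02]
 [ 4.15e+02  2.97e+02  3.36e-02 -1.09e-02  6.09e-02]]
```

Call:
carry_out(series=[[44,[0,-1,30],0],[44,[0,0,35],0],[44,[0,0,35],0],[44,[0,0,30],0],[44,[0,0,20],0],[44,[0,0,0],0],[44,[0,0,0],0]])

```text
time_s: 2.7
position: [0.5229, 0.1901, 0.1546]
tool_rot: [3.142, -0.001, 0.412]
ft_force: [0.5, -0.4, -1.3]
width: 0.0439
```

```bash
python3 - <<'E'
from cell import *
from h import *
s=observe();print(s["time_s"],s["position"],np.degrees(s["tool_rot"]),s["ft_force"],s["width"])
p,d=read_camera("wrist");cv2.imwrite("pics/w2.png",p[:,:,::-1])
p,d=read_camera("scene");cv2.imwrite("pics/s2.png",cv2.resize(p[120:300,220:460,::-1],(800,600),interpolation=cv2.INTER_CUBIC))
E
```

```text
2.7 [0.52285078 0.19006999 0.15460078] [ 1.79998637e+02 -5.17564167e-02  2.35799389e+01] [ 0.52261217 -0.3569516  -1.28520192] 0.04387091672899018
```

View pics/w2.png

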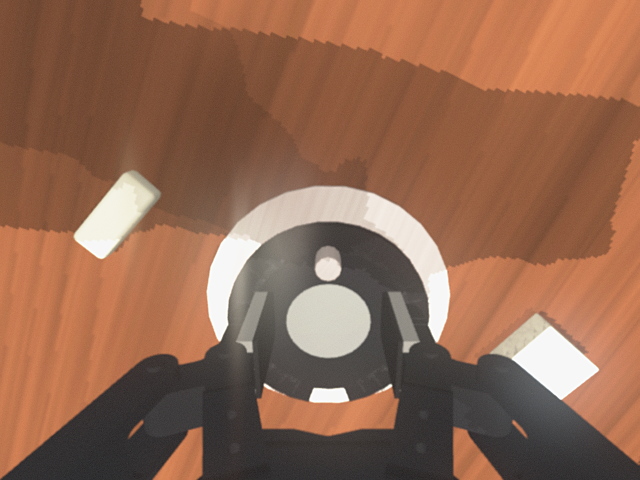

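View pics/s2.png

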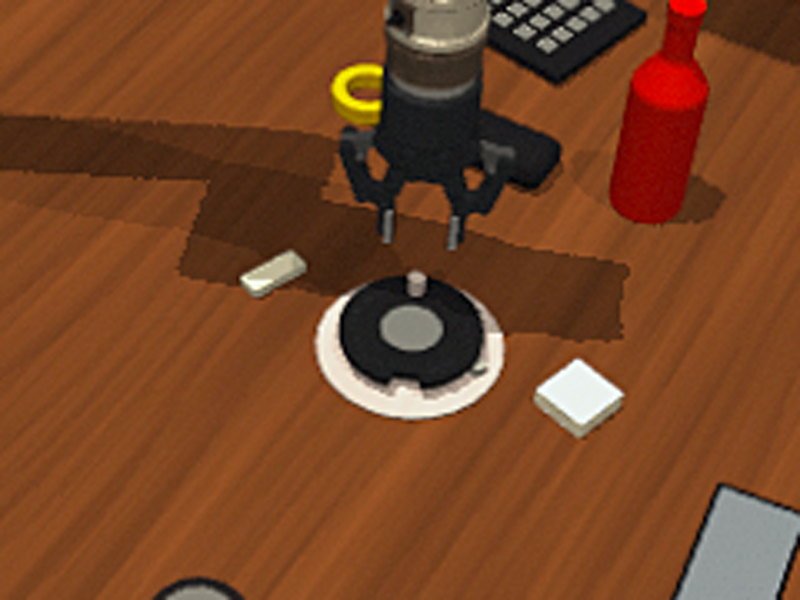

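```bash
python3 - <<'E'
from cell import *
from h import *
s=observe();c=calibration("wrist")
L=ray(c,(328,270),.042)[0];C=ray(c,(328.5,321.5),.024)[0]
v=L-C;print(L,C,np.hypot(*v[:2]),np.degrees(np.arctan2(v[1],v[0])),s["position"])
E
```

```text
[0.52450244 0.18923475 0.042     ] [0.54158454 0.15112652 0.024     ] 0.04176165345978634 114.1444024048217 [0.52325905 0.19014274 0.15519997]
```

Call:
carry_out(series=[[44,[1,1,20],0],[44,[0,0,18],0],[44,[0,0,10],0],[44,[0,0,5],0],[44,[0,0,0],0],[34,[0,0,0],0],[28,[0,0,0],0],[28,[0,0,0],0]])

```text
time_s: 3.8
position: [0.524, 0.1893, 0.1012]
tool_rot: [3.142, -0.001, 0.411]
ft_force: [-0.0, 0.6, 0.3]
width: 0.0276
```

```bash
python3 - <<'E'
from cell import *
from h import *
s=observe();print(s["time_s"],s["position"],np.degrees(s["tool_rot"]),s["ft_force"],s["width"])
p,d=read_camera("wrist");cv2.imwrite("pics/w3.png",p[:,:,::-1])
E
```

```text
3.8 [0.52401756 0.1893401  0.10123154] [ 1.79996189e+02 -3.32801239e-02  2.35714108e+01] [-0.0128422   0.63894322  0.25931584] 0.027616240650680596
```

View pics/w3.png

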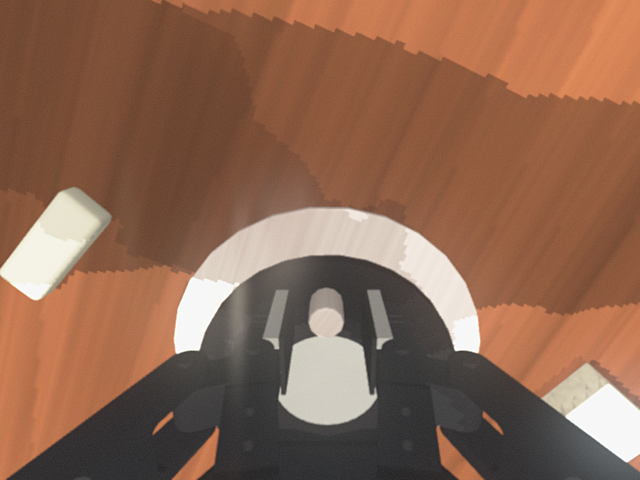

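The lug (326,322) stands midway between the pads (about 280 and 372). Now I'll push gently with the right-hand finger.

Call:
carry_out(series=[[28,[-2,0,0],0],[28,[-2,0,0],0],[28,[-2,0,0],0],[28,[-1,0,0],0],[28,[-2.2,0.4,0],-3],[28,[-2.2,0.4,0],-3],[28,[-2.2,0.4,0],-3],[28,[-2.2,0.4,0],-3]])

```text
time_s: 4.85
position: [0.5108, 0.1811, 0.101]
tool_rot: [3.141, -0.001, 0.623]
ft_force: [2.0, 0.2, -0.2]
width: 0.0279
```

```bash
cat > look.py <<'E'
import sys
from cell import *
from h import *
s=observe();print(s["time_s"],s["position"],np.degrees(s["tool_rot"]),s["ft_force"],s["width"])
p,d=read_camera("wrist");cv2.imwrite(f"pics/{sys.argv[1]}.png",p[:,:,::-1])
C=np.array([.541,.1507]);P=s["position"][:2]-C;y=s["tool_rot"][2]
print("centre in tool",-P@np.array([np.cos(y),np.sin(y)])*1e3,-P@np.array([np.sin(y),-np.cos(y)])*1e3)
E
python3 look.py w4
```

```text
4.85 [0.51080516 0.18108971 0.10100583] [ 1.79984062e+02 -6.17479993e-02  3.56744472e+01] [ 1.97775359  0.16322729 -0.23363548] 0.02791647245786242
centre in tool 6.805943507589079 42.29588362781196
```

View pics/w4.png

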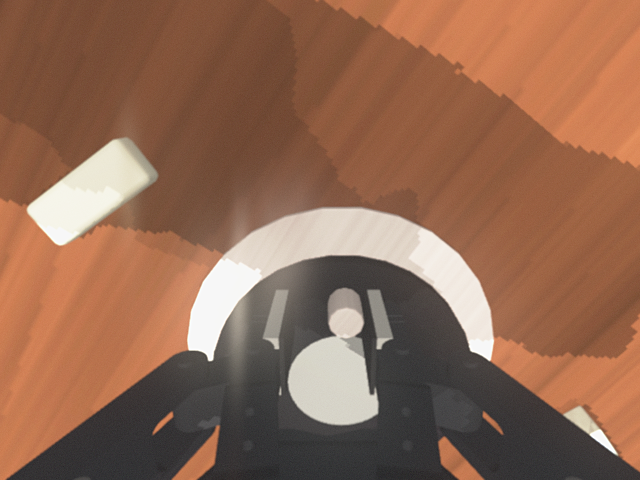

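Call:
carry_out(series=[[28,[-2.2,0.4,0],-3],[28,[-2.2,0.4,0],-3],[28,[-2.2,0.4,0],-3],[28,[-2.2,0.4,0],-3],[28,[-2.2,0.4,0],-3],[28,[-2.2,0.4,0],-3],[28,[-2.2,0.4,0],-3],[28,[-2.2,0.4,0],-3]])

```text
time_s: 5.9
position: [0.501, 0.1664, 0.1011]
tool_rot: [3.141, -0.001, 1.041]
ft_force: [1.0, -0.3, -0.5]
width: 0.0281
```

```bash
python3 look.py w5
```

```text
5.9 [0.50101514 0.16635646 0.10106694] [ 1.79965366e+02 -5.71811901e-02  5.96318715e+01] [ 0.9966116  -0.3039933  -0.47454053] 0.028124724011179273
centre in tool 6.706191232664905 42.413923264910174
```

View pics/w5.png

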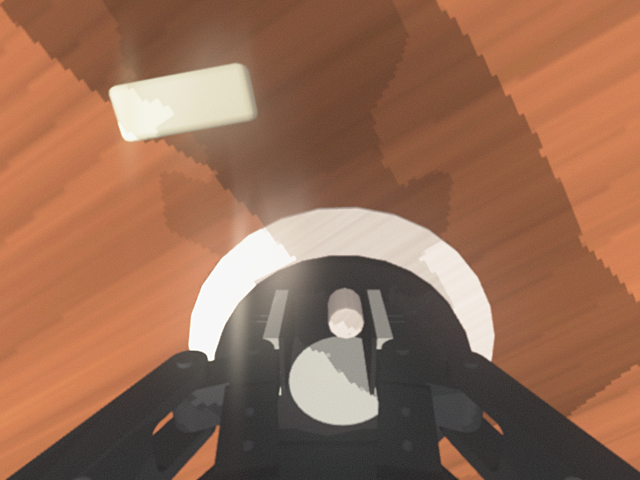

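Call:
carry_out(series=[[28,[-2.2,0.4,0],-3],[28,[-2.2,0.4,0],-3],[28,[-2.2,0.4,0],-3],[28,[-2.2,0.4,0],-3],[28,[-2.2,0.4,0],-3],[28,[-2.2,0.4,0],-3],[28,[-2.2,0.4,0],-3],[28,[-2.2,0.4,0],-3]])

```text
time_s: 6.95
position: [0.4981, 0.1489, 0.1011]
tool_rot: [3.141, -0.001, 1.459]
ft_force: [0.4, 0.3, 0.5]
width: 0.028
```

```bash
python3 look.py w6; python3 - <<'E'
from cell import *
from h import *
p,d=read_camera("scene");cv2.imwrite("pics/s6.png",cv2.resize(p[180:260,290:390,::-1],(750,600),interpolation=cv2.INTER_CUBIC))
p,d=read_camera("top");cv2.imwrite("pics/t6.png",cv2.resize(p[195:280,215:310,::-1],None,fx=7,fy=7,interpolation=cv2.INTER_CUBIC))
E
```

```text
6.95 [0.49806903 0.1489317  0.10113069] [ 1.79948202e+02 -4.95721895e-02  8.35991598e+01] [0.36397249 0.34157359 0.47682639] 0.028042579861115417
centre in tool 6.543369434581122 42.46621831185949
```

View pics/s6.png

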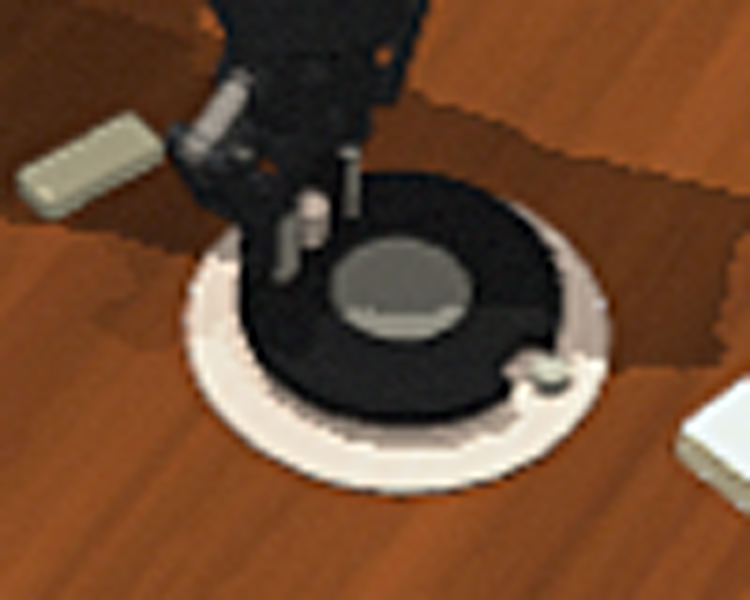

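View pics/t6.png

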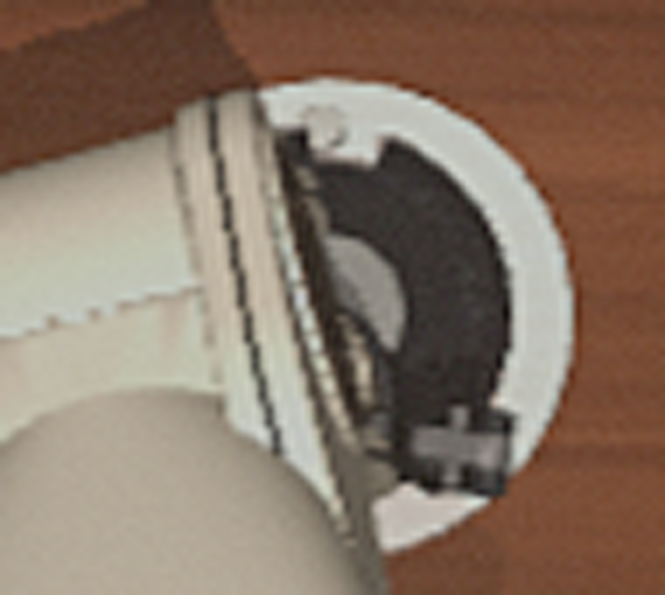

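```bash
python3 - <<'E'
from cell import *
from h import *
c=calibration("top");C=ray(c,(260.85,239.4),.024)[0]
for u,v,z in ((325,125,.014),(306,140,.024),(382,148,.024)):
    q=(215+(u+.5)/7-.5,195+(v+.5)/7-.5);w=ray(c,q,z)[0]-C;print(w,np.hypot(*w[:2]),np.degrees(np.arctan2(w[1],w[0])))
E
```

```text
[ 0.06195149  0.00250587 -0.01      ] 0.06200214915185015 2.316290695043333
[0.05570341 0.00727814 0.        ] 0.05617687498786977 7.444029164281639
[ 0.05351933 -0.01713945  0.        ] 0.056196797004204074 -17.75755370541853
```

Call:
carry_out(series=[[28,[-2.2,0.4,0],-3],[28,[-2.2,0.4,0],-3],[28,[-1.5,0.3,0],-2],[28,[0,0,0],0]])

```text
time_s: 7.6
position: [0.4984, 0.1428, 0.101]
tool_rot: [3.141, -0.0, 1.597]
ft_force: [1.0, 0.7, 0.4]
width: 0.0281
```

```bash
python3 look.py w7; python3 - <<'E'
from cell import *
from h import *
p,d=read_camera("scene");a=cv2.resize(p[195:260,310:380,::-1],(400,371),interpolation=cv2.INTER_CUBIC)
p,d=read_camera("top");b=cv2.resize(p[200:253,245:302,::-1],(399,371),interpolation=cv2.INTER_CUBIC)
cv2.imwrite("pics/st7.png",np.hstack([a,b]))
E
```

```text
7.6 [0.49842014 0.14279496 0.10098327] [ 1.79989095e+02 -1.01053067e-02  9.14827111e+01] [1.01215227 0.6724862  0.40507318] 0.028095939844187193
centre in tool 6.800627803675964 42.77014734643503
```

View pics/st7.png

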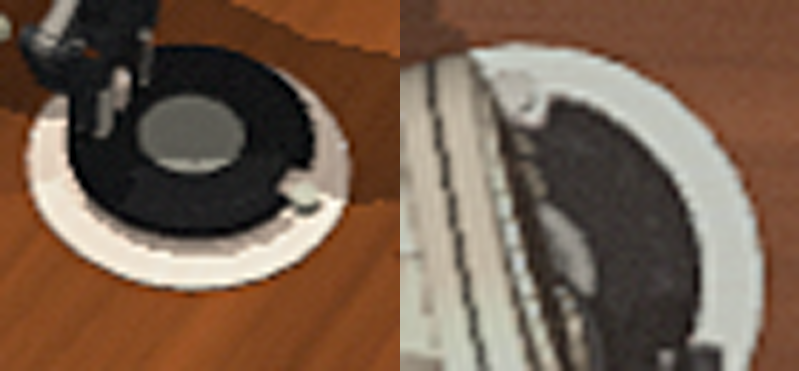

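Call:
carry_out(series=[[28,[3,0,0],0],[28,[3.5,0,0],0],[28,[0,0,0],0],[28,[0,0,-15],0],[28,[0,0,-35],0],[50,[0,30,-45],0],[50,[0,35,-45],0],[50,[0,0,0],0]])

```text
time_s: 8.75
position: [0.5676, 0.1515, 0.2469]
tool_rot: [3.129, -0.003, 1.597]
ft_force: [0.3, -0.1, -0.4]
width: 0.0501
```

```bash
python3 look.py w8; python3 - <<'E'
from cell import *
from h import *
p,d=read_camera("scene");a=cv2.resize(p[195:260,310:380,::-1],(400,371),interpolation=cv2.INTER_CUBIC)
p,d=read_camera("top");b=cv2.resize(p[200:280,215:302,::-1],(399,371),interpolation=cv2.INTER_CUBIC)
cv2.imwrite("pics/st8.png",np.hstack([a,b]))
E
```

```text
8.75 [0.56762578 0.15153941 0.24690188] [ 1.79290229e+02 -1.59571143e-01  9.15143036e+01] [ 0.25335305 -0.0513175  -0.37549993] 0.05008331936336956
centre in tool -0.1354876766054524 -26.6386661856268
```

View pics/st8.png

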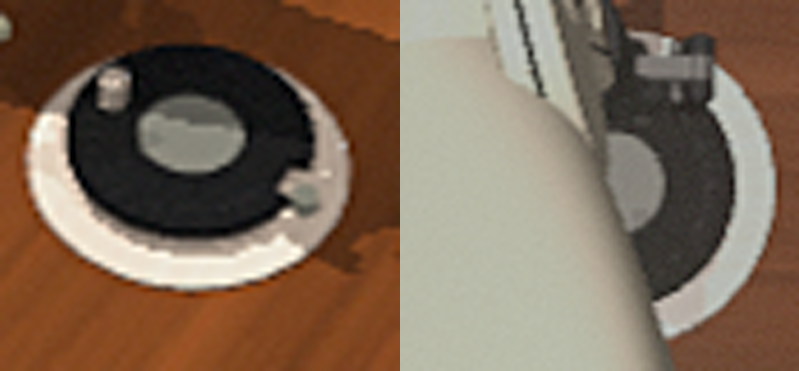

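View pics/w8.png

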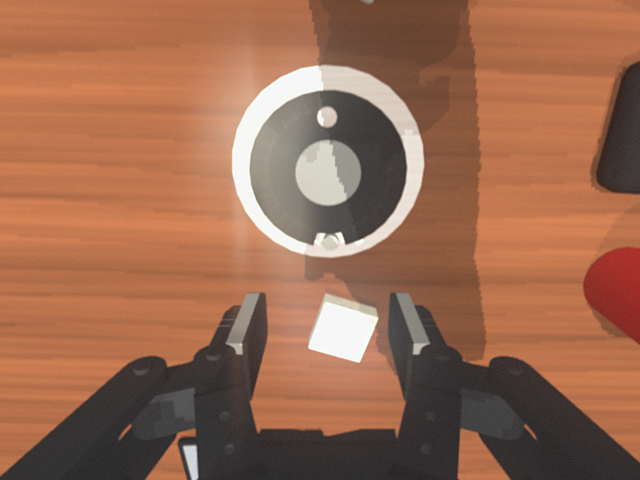

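The wrist view now shows the pin inside the notch at (330,241), the lug at (327,117), and the cap centre at (328,173). I'll measure the clearance on each side.

```bash
python3 - <<'E'
from cell import *
from h import *
c=calibration("wrist")
p=cv2.imread("pics/w8.png");cv2.imwrite("pics/w8z.png",cv2.resize(p[215:265,295:365],(770,550),interpolation=cv2.INTER_CUBIC))
C=ray(c,(328.3,172.5),.024)[0]
for n,q,z in (("pin",(330.5,241),.014),("lug",(327.2,117.5),.042)):
    w=ray(c,q,z)[0]-C;print(n,w,np.hypot(*w[:2]),np.degrees(np.arctan2(w[1],w[0])))
print(C)
E
```

```text
pin [ 0.05786695  0.00346379 -0.01      ] 0.05797052111033915 3.4255167188501834
lug [-0.04003371 -0.00189223  0.018     ] 0.04007839988059414 -177.29387674031943
[0.52992964 0.15010192 0.024     ]
```

View pics/w8z.png

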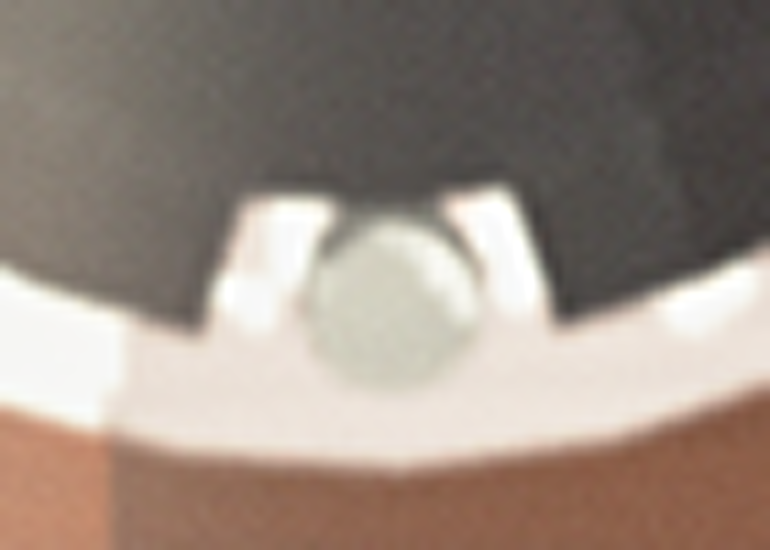

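Call:
carry_out(series=[[0,[0,-13,0],0],[0,[0,-12,0],0],[0,[0,0,0],0],[0,[0,0,40],0],[0,[0,0,40],0],[0,[0,0,30],0],[0,[0,0,10],0],[0,[0,0,0],0]])

```text
time_s: 9.9
position: [0.5381, 0.1502, 0.1206]
tool_rot: [-3.141, 0.0, 1.598]
ft_force: [1.7, -0.3, 0.1]
width: -0.0002
```

```bash
python3 look.py w9; python3 - <<'E'
from cell import *
from h import *
p,d=read_camera("scene");a=cv2.resize(p[150:270,280:420,::-1],(700,600),interpolation=cv2.INTER_CUBIC);cv2.imwrite("pics/s9.png",a)
E
```

```text
9.9 [0.53805342 0.15024265 0.12064266] [-1.79947059e+02  1.70893438e-02  9.15748634e+01] [ 1.74979141 -0.3153807   0.05508096] -0.00019554232070314012
centre in tool 0.37619540299577864 2.958035003340935
```

View pics/s9.png

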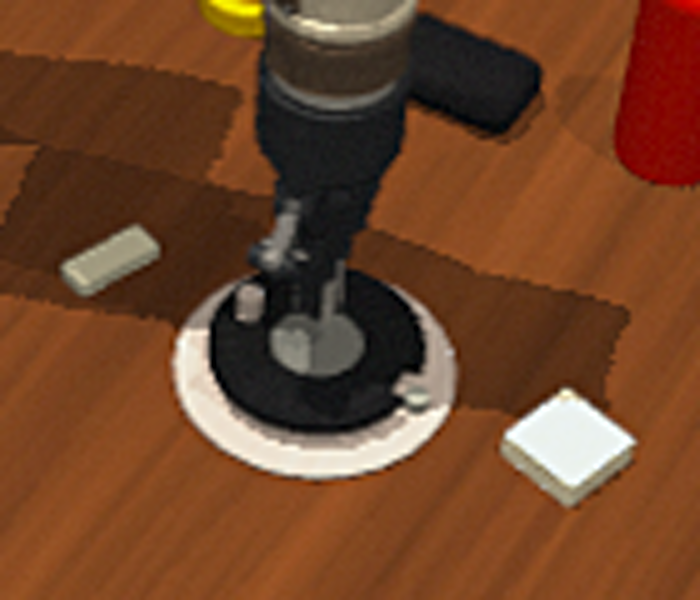

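View pics/w9.png

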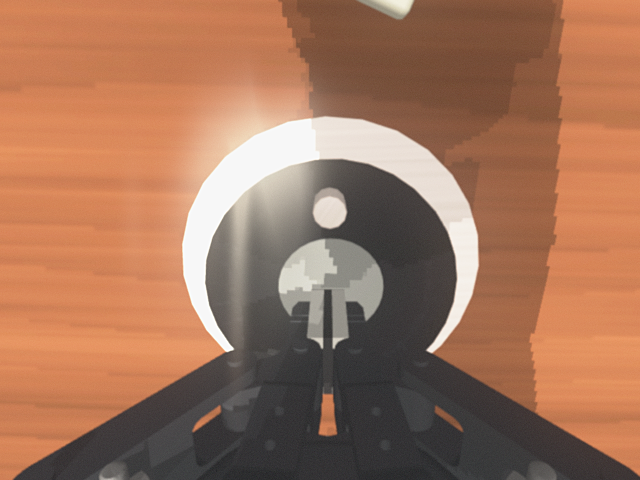

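Call:
carry_out(series=[[0,[0,3,10],0],[0,[0,0,10],0],[0,[0,0,2],0],[0,[0,0,2],0],[0,[0,0,1],0],[0,[0,0,0],0]])

```text
time_s: 10.75
position: [0.5413, 0.1504, 0.0961]
tool_rot: [3.141, -0.0, 1.598]
ft_force: [0.5, -0.2, 0.1]
width: 0.0002
```

Call:
carry_out(series=[[0,[0,0,1],0],[0,[0,0,1],0],[0,[0,0,1],0],[0,[0,0,1],0]])

```text
time_s: 11.25
position: [0.5413, 0.1504, 0.092]
tool_rot: [3.141, -0.0, 1.598]
ft_force: [-0.7, 0.2, 2.4]
width: -0.0004
```

Contact at 2.4 N, which matches the column's net friction.

Call:
carry_out(series=[[0,[0,0,1],0],[0,[0,0,1],0],[0,[0,0,1],0],[0,[0,0,1],0],[0,[0,0,0],0]])

```text
time_s: 11.88
position: [0.5413, 0.1504, 0.0878]
tool_rot: [3.141, -0.0, 1.598]
ft_force: [-1.0, 0.4, 1.3]
width: 0.0004
```

```bash
python3 look.py w10; python3 - <<'E'
from cell import *
from h import *
p,d=read_camera("scene");a=cv2.resize(p[150:270,280:420,::-1],(700,600),interpolation=cv2.INTER_CUBIC);cv2.imwrite("pics/s10.png",a)
E
```

```text
11.875 [0.54132679 0.15042233 0.08780479] [ 1.79978532e+02 -3.09534713e-03  9.15716818e+01] [-0.99328573  0.404323    1.31341765] 0.0003687661270639918
centre in tool 0.28652371289267586 -0.3190519747026723
```

View pics/s10.png

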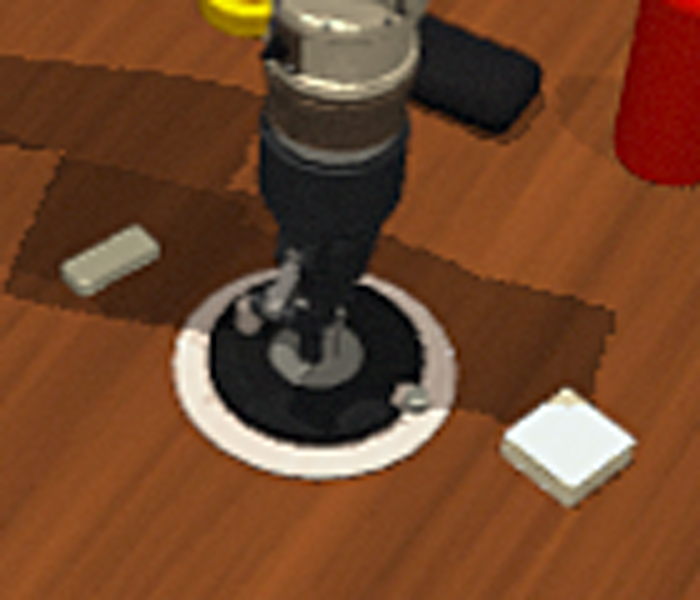

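Call:
carry_out(series=[[0,[0,0,1],0],[0,[0,0,1],0],[0,[0,0,1],0]])

```text
time_s: 12.35
position: [0.5413, 0.1504, 0.085]
tool_rot: [3.141, -0.0, 1.598]
ft_force: [-0.0, 0.6, 2.9]
width: 0.0002
```

Call:
carry_out(series=[[0,[0,0,0.5],0],[0,[0,0,0.5],0]])

```text
time_s: 12.6
position: [0.5413, 0.1504, 0.0846]
tool_rot: [3.141, -0.0, 1.598]
ft_force: [-1.3, -0.5, 9.6]
width: 0.0002
```

Call:
carry_out(series=[[0,[0,0,0.5],0],[0,[0,0,0],0]])

```text
time_s: 12.85
position: [0.5413, 0.1504, 0.0846]
tool_rot: [3.141, -0.0, 1.598]
ft_force: [-1.4, 0.5, 10.6]
width: -0.0002
```

The column is at a hard stop: z stays at 84.6 mm while the force rises to 10 N. I'll withdraw straight up.

Call:
carry_out(series=[[0,[0,0,-1],0],[0,[0,0,-3],0],[0,[0,0,-10],0],[0,[0,0,-40],0],[0,[0,0,-50],0],[0,[0,-40,-30],0],[0,[0,-50,-10],0],[0,[0,0,0],0]])

```text
time_s: 13.85
position: [0.4479, 0.1475, 0.2284]
tool_rot: [-3.14, 0.0, 1.599]
ft_force: [0.2, 0.2, -0.0]
width: -0.0002
```

Call:
carry_out(series=[[0,[-40,0,0],0],[0,[-50,0,0],0],[0,[-50,0,0],0],[0,[-50,0,0],0],[0,[0,0,0],0],[0,[0,0,0],0]])

```text
time_s: 14.6
position: [0.4568, -0.0421, 0.2273]
tool_rot: [-3.141, -0.0, 1.597]
ft_force: [-0.6, 0.6, 0.3]
width: -0.0
```

```bash
python3 look.py w11; python3 - <<'E'
from cell import *
from h import *
cs=calibration("scene");ct=calibration("top")
p,d=read_camera("scene");a=cv2.resize(p[190:255,300:385,::-1],(400,306),interpolation=cv2.INTER_CUBIC)
P,D=read_camera("top");b=cv2.resize(P[200:265,215:300,::-1],(400,306),interpolation=cv2.INTER_CUBIC);cv2.imwrite("pics/st11.png",np.hstack([a,b]))
cv2.imwrite("pics/t11.png",P[:,:,::-1])
def h(c,D,X):
    u,v=proj(c,[X])[0].round().astype(int);k,dd=K(c);r=[]
    for i in range(-4,5):
        for j in range(-4,5):
            z=D[v+i,u+j]
            q=cv2.undistortPoints(np.array([[[u+j,v+i]]],float),k,dd)[0,0]
            r.append((c["R"].T@(np.array([*q,1])*z-c["t"]))[2])
    return np.median(r)
for X in ([.541,.1505,.012],[.45,.15,0],[.541,.05,0.0]): print("height after",h(ct,D,X),"before",h(ct,np.load("pics/top0.npy"),X),h(cs,d,X),h(cs,np.load("pics/scene0.npy"),X))
E
```

```text
14.6 [ 0.45675698 -0.04206747  0.22727135] [-1.79989579e+02 -2.60539792e-02  9.15295218e+01] [-0.62700876  0.55479477  0.29987133] -2.4425533903688286e-05
centre in tool 190.45017388520242 89.35835467390837
height after 0.012246272609195074 before 0.0238885920151318 0.012921659772503797 0.025508341094425704
height after -0.0001006364970013323 before -6.27794536585668e-05 0.0016063151055119987 0.0013990493855535753
height after 0.0005960291701007347 before -0.0009377704218515703 0.0009424003223870465 0.0011149952068356974
```

View pics/st11.png

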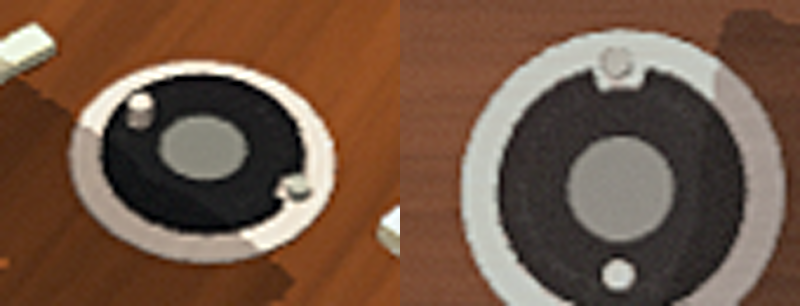

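View pics/t11.png

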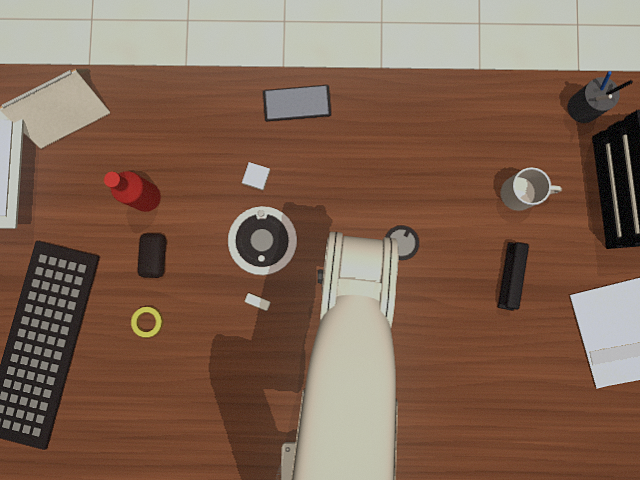

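The cap height fell from 23.9 to 12.2 mm. The pin at (617,62) in the close-up sits inside the notch, and the bystanders haven't moved. Handing in.

```bash
python3 -c "
from cell import *
hand_in()"
```

```text
the job is handed in; nothing more can be done
```

The socket is shut and the job is handed in, at about 14.7 s of the 56 s allowed; no verdict is reported.

I set the open fingers on either side of the lug without gripping it. One finger pushed it about 68° counter-clockwise until the notch stood over the pin. I then pressed the middle of the cap with shut fingers and withdrew.

**Last checks**
- **Turn:** before pressing, the wrist view showed the pin within about 1° of the notch's middle. In the final pictures the pin sits inside the notch.
- **Press:** the column stopped hard. The largest force I read was about 10.6 N at the press and about 2 N while pushing the lug; these are readings at the end of each move, so brief peaks are not covered.
- **Height:** the cap's top fell from 23.9 to 12.2 mm in the top camera. The scene camera gives 12.9 mm; it also reads 1–1.6 mm high on the bare desk, so the two agree.
- **Surroundings:** the arm is well clear of everything. The final top picture shows the bystanders where they stood; I judged this by eye, without measuring each one.

**Disagreement:** one wrist measurement put the cap's centre at x = 0.530 m, against 0.541 m elsewhere. The arm was still settling when that picture was taken, so I did not use that value.

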